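Seat a specimen pot in the shaker holder and clamp it

ROBOT

A 7-joint arm with a two-finger parallel gripper is mounted at the origin on a cart in front of the work surface, level with it; the furniture and walls round the work are solid. World frame = base frame: x ahead of the robot, y to its left, z up, the work surface at z = 0. Lengths are in m, angles in rad, forces in N, time in s.
With the tool pointing down it reaches from about 0.4 to 0.85 m from the base axis. Payload 10.4 kg.
Tool frame: the origin (TCP) lies between the finger pads; the fingertips stand 17 mm ahead of it and the grasp point (between the pads) lies 2 mm behind it; z points along the fingers, y is the line along which they close (so a half turn about z gives the same grasp; the last joint's range is limited). The gripper opens to 85 mm and grips with 20 to 120 N. Pads are 22 mm wide; open, the fingers measure 114 mm over their backs; the gripper's body (76 mm by 85 mm) begins 54 mm behind the grasp point. The pads swing forward as they close: fully open they stand 13 mm farther back than shut.
Start: joints at [1.124, 0.332, -0.065, 1.46, 0.022, 1.35, -0.088], TCP at [0.257, -0.57, 0.21] pointing down, gripper open.
Joint ranges: [-2.6, 2.6], [-0.5, 2.12], [-1.47, 1.34], [0.16, 2.42], [-1.27, 4.41], [0.06, 2.06], [-2.6, 2.6]. Speed limits (rad/s): [2.22, 2.22, 2.79, 2.79, 3.14, 3.14, 3.14].

INTERFACE

Orientations are given as a unit quaternion [x, y, z, w].
In Python, from workcell import readout, imaging, manip gives the robot as it stands. The module is installed in compiled form; this text tells all that it offers.
- The arm moves only by the shell command python3 -m crank 'ROWS' [OPENING] [FORCE]. ROWS is JSON, a list of rows, each a list of 4 numbers: the shift along the tool's x, y, z as a fraction of full scale, then the turn about the tool's z as a fraction of full scale. In form: [[x, y, z, yaw], ...]. A call has 1 to 5 rows; each row is the pose to reach, as a shift and turn from the pose commanded when the call began, along the tool's axes at that moment; what a row does not reach only later rows make up. Full scale, the value 1, is 400 mm for a shift and 60 degrees for a turn. A row lasts 1/12 s, in which the tool goes at most 41.7 mm and 7.16 degrees, less where a joint would pass 70% of its speed; a pose out of reach is approached as far as the arm can. A call with a number of a shift or a turn outside -1 to 1 is refused whole. A call with a gripper value outside its range is refused whole. OPENING is the gripper command: -1 is shut, 1 is fully open, values between are in proportion, set as the call begins (- or left out, the last holds). The fingers move at their own pace and stop on an object; FORCE is the grip in N (left out, the last holds). Time passes only in rows, so rows that repeat a pose let the fingers close. It gives the time, the measured TCP pose, the force, the opening and the grip force at its end, in the units of the state.
- readout.get_obs(): the state, without advancing time (a new reading comes with each control period).
- imaging.camera(name): name is "side" or "top" or "wrist"; returns a dict with "color" (384x512x3 uint8, red, green, blue), "fx", "fy", "cx", "cy" (pixels), "k1" (the pictures are not rectified: a ray, as slopes to the right and down, at radius r is drawn at 1 + k1 r^2 times it, then the intrinsics apply), "rvec" (rotation vector, rad) and "tvec" (3), from world to camera coordinates, as OpenCV has them. Camera axes: x right, y down, z forward; pixel columns grow to the right and rows downward; lengths in m; the calibration is good to about 2 mm. A picture is of the moment at which its call begins. There is no depth.
- manip.hand_in(): hands the job in; it is judged then, once.
The state is a dict: "clock": time; "joint_pos": joint angles; "joint_velocities": joint speeds; "tau": joint torques, N m; "position": TCP position; "ee_rot": TCP orientation; "ft_force": force on the tool from outside, world axes, zero at the start; "torque": the same for the moment, N m; "grip_width": opening from 0.0 (shut) to 1.0 (fully open); "grasp_force": force on a finger pad.
Only numpy, scipy, OpenCV 4.12 (cv2) and the standard library are available. Lean on these libraries where they do the work, as an engineer would, in place of code of your own. Each camera call takes 0.05 s, during which the arm holds its last target. There are 200 camera calls.

TASK

Put the green-capped specimen pot upright into the round well of the shaker's pot holder and press it down until you feel that it sits fully home on the bottom. Only then swing the hinged clamp bar over and fully down across its cap, and let go of everything.

Things in the scene. Friction and masses are not known exactly. Their poses are not given: they have to be found in the camera images.
- green_pot_mid (a point): Centre (half-way up) of the loose specimen pot with the green screw cap: 49 mm tall, white round body 36 mm in diameter, cap 39 mm in diameter and 12 mm tall, 25 to 50 g; z points up to the cap. It stands on the worktop in a row with a red-capped and a white-capped pot of the same shape, about 85 mm apart. A stereotaxic frame, up to about 0.45 m tall, fills the middle of the worktop to their left: carry the arm well over it or round its front.
- well (a point): Centre of the bottom of a round well, 46 mm wide, in a white block (66 mm square) on a fixed aluminium plate; 12 mm above the worktop, z up. The block's rim is 22 mm above it, so a pot fully home has its top 49 mm above it. Hinge lugs 50 mm away at -y (62 mm high, 40 mm wide), a rest post 40 mm away at +y (53 mm high); the +x and -x sides are open for fingers.
- clamp_bar (a joint): Steel clamp bar with red end, 24 x 5 mm, 95 mm long: angle in rad, 0 closed, 1.85 to 2.1 at the start (open, leaning back; stop 2.15). Hinge line along the well's x, 50 mm from the well point at -y, 56 mm above it. At angle a its end lies 95cos(a) mm to +y of and 95sin(a) mm above the hinge. Closed, its top is 58.5 mm above the well point. Stiff: stays at any angle, about 2 N to push; no lock.
- pot_seat (a joint): Height (m) of the orange seat plate in the well: 0 fully down, 0.007 to 0.012 at the start. Friction holds it: a pot set on it stands proud by that much; pushing the pot down with about 8 N moves it to a hard stop at 0, where the force rises steeply; it then stays down.
Things that resemble listed ones, but are neither listed nor needed, are in the scene too. What is meant by the part that bears well is not turquoise, and is the smaller of those in its own colour.

How it is judged:
By the outcome, as a careful person would: the job done as asked, in the order asked, and still so for the second after the job is handed in, with the robot touching nothing.
It also fails if it takes over 48 s, if anything falls off the work surface, if the arm or the gripper's body presses on something with over 40 N, if the wrist force passes 120 N, or if a joint passes its speed limit or range.

## Working session

There is one attempt and no reset: what is moved stays moved. The work goes in short steps, Python scripts to look and compute and a shell command to move; the robot and the scene stay as the last step left them, time stands still between calls to the robot, and variables do not carry over. Pictures are saved under pics/ and viewed, at most 14 in all, crops included, and the job is handed in when it is done.

```bash
mkdir -p pics; cat > h.py <<'E'
import numpy as np, cv2
from scipy.spatial.transform import Rotation as R
from workcell import readout, imaging
def snap(n,f):
    c=imaging.camera(n); cv2.imwrite(f,c["color"][:,:,::-1]); 
    np.save(f"cal_{n}.npy",{k:c[k] for k in c if k!="color"},allow_pickle=True); return c
def cal(n): return np.load(f"cal_{n}.npy",allow_pickle=True).item()
def ray(c,u,v):
    K=np.array([[c["fx"],0,c["cx"]],[0,c["fy"],c["cy"]],[0,0,1.]])
    p=cv2.undistortPoints(np.array([[[u,v]]],float),K,np.array([c["k1"],0,0,0,0.]))[0,0]
    M=cv2.Rodrigues(np.array(c["rvec"],float))[0]; t=np.array(c["tvec"],float).ravel()
    return -M.T@t, M.T@np.array([p[0],p[1],1])
def onz(c,u,v,z):
    o,d=ray(c,u,v); return o+d*(z-o[2])/d[2]
def tri(c1,p1,c2,p2):
    o1,d1=ray(c1,*p1);o2,d2=ray(c2,*p2)
    s=np.linalg.lstsq(np.c_[d1,-d2],o2-o1,rcond=None)[0]
    a,b=o1+d1*s[0],o2+d2*s[1]; return (a+b)/2,np.linalg.norm(a-b)
def proj(c,P):
    K=np.array([[c["fx"],0,c["cx"]],[0,c["fy"],c["cy"]],[0,0,1.]])
    return cv2.projectPoints(np.array(P,float).reshape(-1,1,3),np.array(c["rvec"],float),np.array(c["tvec"],float),K,np.array([c["k1"],0,0,0,0.]))[0][:,0]
def togo(target):
    o=readout.get_obs(); r=R.from_quat(o["ee_rot"]); return r.inv().apply(np.array(target)-o["position"])/.4
E
python3 - <<'E'
from h import *
np.set_printoptions(precision=4,suppress=True)
for n in("top","side","wrist"):
    c=snap(n,f"pics/{n}1.png"); print(n,ray(c,256,192))
print(readout.get_obs())
E
```

```text
top (array([ 0.3953, -0.3382,  0.9359]), array([ 0.069 ,  0.0072, -0.9976]))
side (array([0.5529, 0.234 , 0.6908]), array([-0.1607, -0.6609, -0.7334]))
wrist (array([ 0.33  , -0.5355,  0.3733]), array([-0.2786, -0.1412, -0.9501]))
{'clock': 0.15, 'joint_pos': array([ 1.1244,  0.3327, -0.0647,  1.4607,  0.0216,  1.3499, -0.0885]), 'joint_velocities': array([-0.0017, -0.0012, -0.0012, -0.0045, -0.001 ,  0.0003,  0.0009]), 'tau': array([  0.0005, -62.5825,   0.049 , -39.1852,   0.0163,   0.0075,
        -0.    ]), 'position': array([ 0.2569, -0.5694,  0.2094]), 'ee_rot': array([ 0.9776,  0.2103, -0.0001, -0.0005]), 'ft_force': array([1.0929, 0.6976, 0.1862]), 'torque': array([-0.0102,  0.0285,  0.0379]), 'grasp_force': 0.0, 'grip_width': 0.9988967655878455}
```

View pics/top1.png

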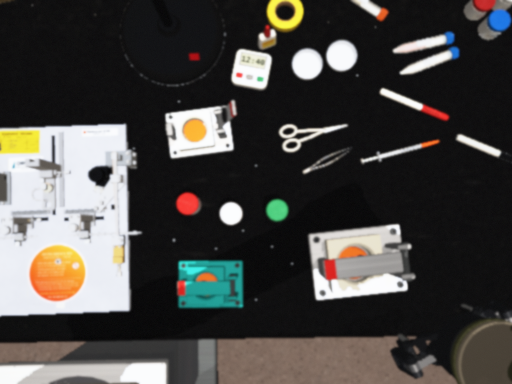

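View pics/side1.png

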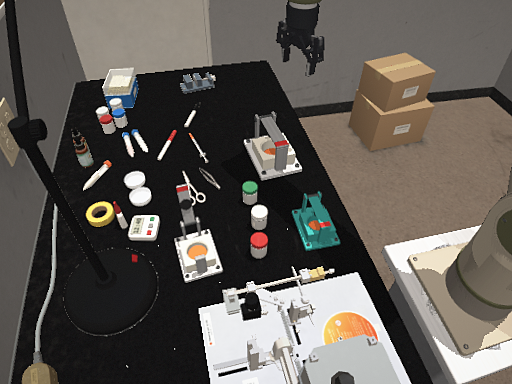

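The top view shows pots at (188,204) red, (231,213) white and (277,210) green. The smaller white holder is near (198,130), with its bar standing open at (232,108). The larger white one is at (358,262) and the turquoise one at (210,285). The side view agrees: green pot (250,192), small holder (197,252). Next I'll zoom in on both.

```bash
python3 - <<'E'
from h import *
a=cv2.imread("pics/top1.png")[90:230,155:295]; b=cv2.imread("pics/side1.png")[165:285,165:285]
f=lambda i:cv2.resize(i,(400,400),interpolation=cv2.INTER_CUBIC)
cv2.imwrite("pics/z1.png",np.hstack([f(a),f(b)]))
E
```

```text
(no output)
```

View pics/z1.png

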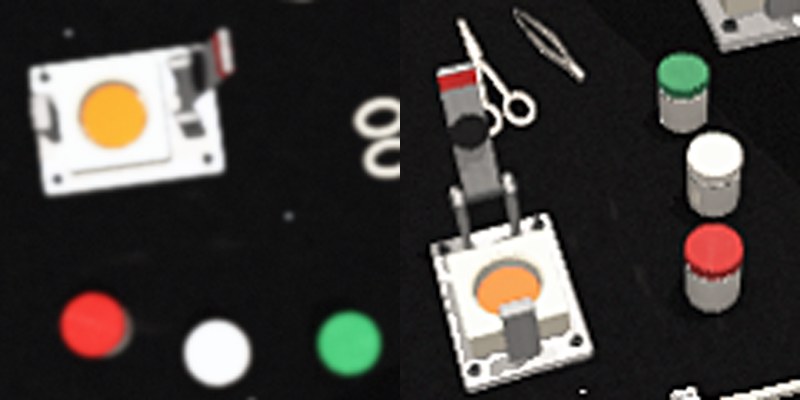

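```bash
python3 - <<'E'
from h import *
np.set_printoptions(precision=4,suppress=True)
ct,cs=cal("top"),cal("side")
t=cv2.cvtColor(cv2.imread("pics/top1.png"),cv2.COLOR_BGR2HSV);s=cv2.cvtColor(cv2.imread("pics/side1.png"),cv2.COLOR_BGR2HSV)
def cen(im,lo,hi,box):
    x0,y0,x1,y1=box; m=cv2.inRange(im[y0:y1,x0:x1],lo,hi); n,l,st,c=cv2.connectedComponentsWithStats(m); k=1+np.argmax(st[1:,4]); return c[k]+[x0,y0],st[k]
g,st=cen(t,(50,80,60),(85,255,255),(255,190,300,230)); print("green top",g,st,onz(ct,*g,.049),onz(ct,*g,.045))
gs,st=cen(s,(50,80,60),(85,255,255),(235,170,265,210)); print("green side",gs,st,tri(ct,g,cs,gs))
o,st=cen(t,(8,120,120),(25,255,255),(160,100,240,160)); print("orange",o,st,onz(ct,*o,.022))
os_,st=cen(s,(5,90,120),(25,255,255),(170,230,225,270)); print("orange side",os_,st,onz(cs,*os_,.022),tri(ct,o,cs,os_))
T=lambda x,y:(155+x/2.857,90+y/2.857)
S=lambda x,y:(165+(x-400)/3.333,165+y/3.333)
for n,p in dict(LL=(47,193),LR=(222,172),UL=(32,68),URscrew=(205,40)).items(): print("plate",n,onz(ct,*T(*p),.012))
for n,p in dict(screwBL=(57,179),screwTL=(44,76),screwBR=(207,158)).items(): print(n,onz(ct,*T(*p),.012))
for n,p in dict(L=(432,243),T=(545,215),R=(592,353),B=(470,388)).items(): print("side plate",n,onz(cs,*S(*p),.012))
print("bar end", tri(ct,T(226,52),cs,S(457,72)))
print("togo green",togo([*onz(ct,*g,.047)[:2],.2]))
E
```

```text
green top [276.8949 209.8762] [ 11   9  23  23 428] [ 0.4243 -0.3684  0.049 ] [ 0.4244 -0.3685  0.045 ]
green side [249.4419 186.9419] [  7  11  16  13 172] (array([ 0.4239, -0.3684,  0.0447]), np.float64(0.0010063211331118732))
orange [194.1684 129.9689] [ 23  19  23  23 386] [ 0.5751 -0.2192  0.022 ]
orange side [196.5055 250.8791] [ 18  15  19  14 182] [ 0.5744 -0.2233  0.022 ] (array([ 0.5742, -0.2198,  0.0271]), np.float64(6.517104481099685e-05))
plate LL [ 0.5259 -0.1752  0.012 ]
plate LR [ 0.5379 -0.2894  0.012 ]
plate UL [ 0.6085 -0.1658  0.012 ]
plate URscrew [ 0.6253 -0.2793  0.012 ]
screwBL [ 0.535  -0.1818  0.012 ]
screwTL [ 0.603  -0.1736  0.012 ]
screwBR [ 0.5473 -0.2797  0.012 ]
side plate L [ 0.6204 -0.2761  0.012 ]
side plate T [ 0.5402 -0.2839  0.012 ]
side plate R [ 0.5257 -0.1675  0.012 ]
side plate B [ 0.6053 -0.1584  0.012 ]
bar end (array([ 0.5827, -0.2997,  0.1516]), np.float64(0.0017635977441949767))
togo green [ 0.5882 -0.2858  0.0238]
```

Measurements check out. The green cap triangulates at z≈0.045, at (0.424,-0.3685). The well is at about (0.574,-0.2195), with the holder yawed about +7°. I'll go above the green pot and turn so the fingers close along holder x, with the tool x axis on holder +y.

```bash
python3 -m crank '[[0.588,-0.286,0.02,-0.6],[0.588,-0.286,0.02,-0.6],[0.588,-0.286,0.02,-0.6],[0.588,-0.286,0.02,-0.6],[0.588,-0.286,0.02,-0.6]]' 1 50
python3 -m crank '[[0,0,0,-0.6],[0,0,0,-0.6],[0,0,0,-0.6],[0,0,0,-0.6],[0,0,0,-0.6]]'
python3 - <<'E'
from h import *
np.set_printoptions(precision=4,suppress=True)
o=readout.get_obs(); r=R.from_quat(o["ee_rot"]).as_matrix(); print(o["position"],"toolx yaw",np.degrees(np.arctan2(r[1,0],r[0,0])),o["joint_pos"],o["ft_force"])
print(togo([.4242,-.3685,.12]))
E
```

```text
clock: 0.57
position: [0.3911, -0.4079, 0.2035]
ee_rot: [0.864, 0.503, -0.0, 0.0]
ft_force: [0.5, -0.3, 0.3]
grip_width: 0.999
grasp_force: 0.0
clock: 0.98
position: [0.3902, -0.4095, 0.2034]
ee_rot: [0.667, 0.745, -0.0, -0.0]
ft_force: [0.7, -0.4, -0.0]
grip_width: 1.002
grasp_force: 0.0
[ 0.3902 -0.4095  0.2034] toolx yaw 96.26255257690347 [ 1.0073  0.2251 -0.3234  1.6177  0.0735  1.3112  0.7819] [ 0.6645 -0.4411 -0.0286]
[0.0926 0.0959 0.2085]
```

```bash
python3 -m crank '[[0.0926,0.0959,0.2085,0],[0.0926,0.0959,0.2085,0],[0.0926,0.0959,0.2085,0],[0.0926,0.0959,0.2085,0]]'
python3 - <<'E'
from h import *
np.set_printoptions(precision=4,suppress=True)
c=snap("wrist","pics/w2.png"); o=readout.get_obs(); print(o["position"])
im=cv2.cvtColor(cv2.imread("pics/w2.png"),cv2.COLOR_BGR2HSV); m=cv2.inRange(im,(50,80,60),(85,255,255))
n,l,st,cc=cv2.connectedComponentsWithStats(m)
for k in range(1,n):
    if st[k,4]>100: print(st[k],cc[k],onz(c,*cc[k],.049),onz(c,*cc[k],.045))
E
```

```text
clock: 1.32
position: [0.4244, -0.3651, 0.1164]
ee_rot: [0.668, 0.744, 0.001, -0.003]
ft_force: [-0.8, 0.0, 0.6]
grip_width: 0.999
grasp_force: 0.0
[ 0.4243 -0.3675  0.1189]
[ 230  178   45   44 1544] [251.9378 199.3834] [ 0.4239 -0.3659  0.049 ] [ 0.424  -0.3673  0.045 ]
```

View pics/w2.png

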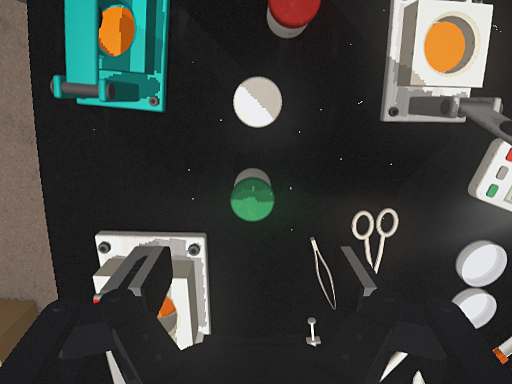

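The wrist view shows the green cap at (252,199), midway between the fingers, and nothing in the fingers' path. The small holder's well is at (450,45). I'll descend and grip.

```bash
python3 -m crank '[[0,0,0.08,0],[0,0,0.16,0],[0,0,0.192,0],[0,0,0.192,0],[0,0,0.192,0]]'
python3 -m crank '[[0,0,0,0],[0,0,0,0],[0,0,0,0],[0,0,0,0],[0,0,0,0]]' -1 50
python3 -m crank '[[0,0,0,0],[0,0,0,0],[0,0,0,0],[0,0,0,0]]'
```

```text
clock: 1.78
position: [0.4247, -0.3699, 0.0447]
ee_rot: [0.67, 0.742, -0.0, 0.0]
ft_force: [0.7, 0.2, -0.3]
grip_width: 0.999
grasp_force: 0.0
clock: 2.2
position: [0.4249, -0.3692, 0.0441]
ee_rot: [0.67, 0.743, -0.0, 0.0]
ft_force: [-0.9, -0.4, 0.7]
grip_width: 0.3
grasp_force: 0.0
clock: 2.53
position: [0.4246, -0.3689, 0.0434]
ee_rot: [0.67, 0.743, -0.0, 0.0]
ft_force: [0.1, 0.7, 0.1]
grip_width: 0.001
grasp_force: 0.0
```

The gripper shut on nothing, so I need to look.

```bash
python3 - <<'E'
from h import *
np.set_printoptions(precision=4,suppress=True)
c=snap("wrist","pics/w3.png");s=snap("side","pics/s3.png")
a=cv2.imread("pics/w3.png");b=cv2.imread("pics/s3.png")[120:270,190:340]
cv2.imwrite("pics/z3.png",np.hstack([cv2.resize(a,(440,330)),cv2.resize(b,(330,330),interpolation=cv2.INTER_CUBIC)]))
print(readout.get_obs())
E
```

```text
{'clock': 2.6333, 'joint_pos': array([ 0.9238,  0.3729, -0.3431,  1.7947,  0.1463,  0.9988,  0.6262]), 'joint_velocities': array([ 0.0014, -0.0012,  0.0015,  0.0021,  0.0016, -0.0019, -0.0012]), 'tau': array([  0.    , -57.9398,  -3.8605, -33.4143,   0.0142,   0.0033,
         0.0002]), 'position': array([ 0.4246, -0.3689,  0.0434]), 'ee_rot': array([ 0.6698,  0.7426, -0.    ,  0.    ]), 'ft_force': array([ 0.0155, -1.3617, -0.4663]), 'torque': array([-0.0253,  0.0279,  0.0313]), 'grasp_force': 0.0, 'grip_width': -0.00182082923529933}
```

View pics/z3.png

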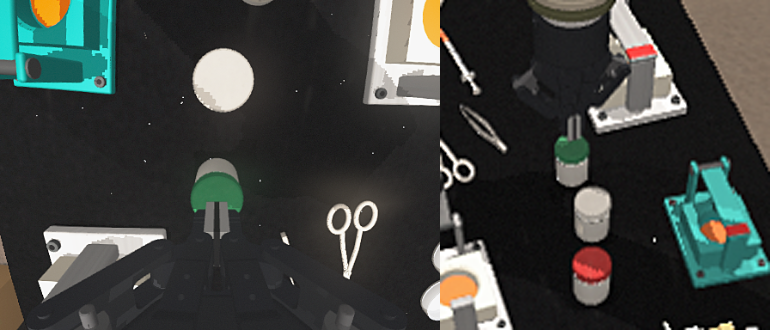

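```bash
python3 - <<'E'
from h import *
np.set_printoptions(precision=4,suppress=True)
cw,cs=cal("wrist"),cal("side")
print("tip",tri(cw,(252.5,238),cs,(251.4,183)))
def g(f):
    im=cv2.cvtColor(cv2.imread(f),cv2.COLOR_BGR2HSV); m=cv2.inRange(im,(50,80,40),(85,255,255))
    n,l,st,cc=cv2.connectedComponentsWithStats(m); return [(st[k],cc[k]) for k in range(1,n) if st[k,4]>60]
print(g("pics/w3.png"),g("pics/s3.png"))
P=[.4246,-.3689]
for z in(.026,.0434,.049,.06): print(z,proj(cw,[*P,z]),proj(cs,[*P,z]))
c=cal("wrist"); print(ray(c,256,192)[0])
E
```

```text
tip (array([ 0.4223, -0.3576,  0.0702]), np.float64(0.003018999599782275))
[(array([ 221,  200,   63,   48, 2091], dtype=int32), array([252.0383, 222.7647]))] [(array([242, 181,  16,  13, 154], dtype=int32), array([249.3377, 187.6169]))]
0.026 [[252.3673 221.9151]] [[248.9425 191.9608]]
0.0434 [[252.4101 233.0579]] [[248.9313 187.2104]]
0.049 [[252.4256 237.0826]] [[248.9277 185.6529]]
0.06 [[252.4587 245.7268]] [[248.9204 182.5521]]
[ 0.4158 -0.2877  0.2074]
```

```bash
python3 - <<'E'
from h import *
np.set_printoptions(precision=4,suppress=True)
c=cal("wrist"); print(c)
# predicted cap width in w3 for cap centre z .049
for P in([.424,-.368,.049],):
    a=proj(c,[P[0]-.0195,P[1],P[2]]);b=proj(c,[P[0]+.0195,P[1],P[2]]);print(a,b)
# white pot cap
im=cv2.cvtColor(cv2.imread("pics/w3.png"),cv2.COLOR_BGR2HSV)
m=cv2.inRange(im[40:140,200:310],(0,0,120),(180,90,255)); n,l,st,cc=cv2.connectedComponentsWithStats(m);print(st[1:][st[1:,4]>200],cc[1:][st[1:,4]>200]+[200,40])
# predicted white
p=onz(c,259,93,.049);print(p,proj(c,[p-[.0195,0,0],p+[.0195,0,0]]))
E
```

```text
{'fx': 282.47462676648325, 'fy': 282.47462676648325, 'cx': 251.80298640657116, 'cy': 192.80390896057995, 'k1': -0.07034208476920606, 'rvec': array([-2.818 , -0.1467, -0.0232]), 'tvec': array([-0.3836, -0.3779,  0.0934])}
[[220.41   232.7369]] [[282.5924 238.5768]]
[[  24   16   72   75 4166]] [[259.2196  92.8853]]
[ 0.4192 -0.2838  0.049 ] [[222.5468  89.1076]
 [295.148   97.1024]]
```

```bash
python3 - <<'E'
from h import *
a=cv2.imread("pics/w3.png")[170:290,190:310];b=cv2.imread("pics/s3.png")[150:220,215:285]
f=lambda i:cv2.resize(i,(400,400),interpolation=cv2.INTER_CUBIC)
cv2.imwrite("pics/z4.png",np.hstack([f(a),f(b)]))
E
```

```text
(no output)
```

View pics/z4.png

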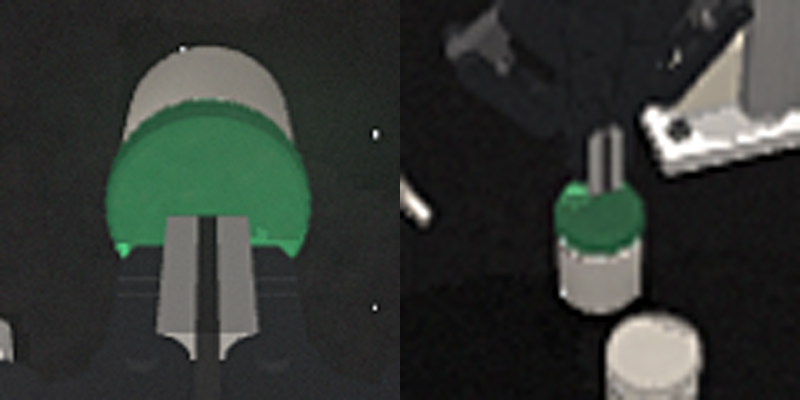

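```bash
python3 - <<'E'
from h import *
np.set_printoptions(precision=4,suppress=True)
cw,cs=cal("wrist"),cal("side")
for z in np.arange(.045,.08,.004): print(round(z,3),proj(cw,[.4246,-.358,z])[0],proj(cs,[.4246,-.358,z])[0], proj(cw,[[.4246-.0195,-.3689,z],[.4246+.0195,-.3689,z]])[:,0])
print(tri(cw,(252.2,235),cs,(252.2,183.6)))
E
```

```text
0.045 [254.2369 218.5602] [249.857  189.8908] [221.9156 282.6846]
0.049 [254.2881 221.1809] [249.8574 188.7779] [221.2741 283.3375]
0.053 [254.3416 223.9183] [249.8578 187.6576] [220.6051 284.0181]
0.057 [254.3975 226.7803] [249.8582 186.5299] [219.9067 284.7282]
0.061 [254.456  229.7755] [249.8586 185.3948] [219.1771 285.4697]
0.065 [254.5172 232.9132] [249.859  184.2521] [218.4142 286.2446]
0.069 [254.5814 236.2037] [249.8594 183.1019] [217.6156 287.0553]
0.073 [254.6487 239.6582] [249.8598 181.944 ] [216.7789 287.9042]
0.077 [254.7195 243.289 ] [249.8602 180.7783] [215.9014 288.7939]
(array([ 0.4214, -0.3552,  0.0707]), np.float64(0.00422320121137447))
```

The fingers are above the cap. The tips triangulate at z≈0.067, about 41 mm higher than the stated tool frame implies. I'll touch the cap gently with the shut fingertips to measure the real offset.

```bash
python3 -m crank '[[0,0,0.015,0],[0,0,0.03,0],[0,0,0.03,0],[0,0,0.03,0]]'
python3 -m crank '[[0,0,0.01,0],[0,0,0.01,0],[0,0,0.01,0]]'
```

```text
clock: 2.97
position: [0.4242, -0.3686, 0.0307]
ee_rot: [0.67, 0.743, 0.0, -0.001]
ft_force: [-0.6, -0.4, 0.1]
grip_width: -0.003
grasp_force: 0.0
clock: 3.22
position: [0.4252, -0.3693, 0.0282]
ee_rot: [0.67, 0.743, -0.0, 0.001]
ft_force: [-1.7, 1.7, 6.5]
grip_width: 0.001
grasp_force: 3.2
```

Contact came at a reported z≈0.029, so the real shut fingertips are 20 mm above the reported TCP height. I'll correct for that: raise, open, go down to a reported z≈0.005 (tips about 25 mm up the pot) and grip.

```bash
python3 -m crank '[[0,0,-0.025,0],[0,0,-0.025,0],[0,0,-0.025,0],[0,0,-0.025,0],[0,0,-0.025,0]]' 1
python3 -m crank '[[0,0,0,0],[0,0,0.02,0],[0,0,0.05,0],[0,0,0.08,0],[0,0,0.08,0]]'
python3 -m crank '[[0,0,0,0],[0,0,0,0],[0,0,0,0],[0,0,0,0],[0,0,0,0]]' -1 50
python3 -m crank '[[0,0,0,0],[0,0,0,0]]'
```

```text
clock: 3.63
position: [0.4245, -0.3688, 0.0373]
ee_rot: [0.67, 0.743, -0.0, -0.0]
ft_force: [-0.2, -0.5, -0.7]
grip_width: 0.708
grasp_force: 0.0
clock: 4.05
position: [0.4228, -0.3675, 0.0019]
ee_rot: [0.67, 0.743, -0.0, -0.002]
ft_force: [-0.3, 0.7, 0.0]
grip_width: 1.005
grasp_force: 0.0
clock: 4.47
position: [0.425, -0.3693, 0.0063]
ee_rot: [0.67, 0.743, -0.0, 0.001]
ft_force: [0.1, 0.7, 2.9]
grip_width: 0.437
grasp_force: 49.8
clock: 4.63
position: [0.425, -0.3692, 0.0062]
ee_rot: [0.67, 0.743, -0.0, 0.001]
ft_force: [-1.5, 0.6, 5.0]
grip_width: 0.438
grasp_force: 50.0
```

Gripped: opening 37 mm, 50 N. I'll lift, then go round on the +y side of the bar.

```bash
python3 -m crank '[[0,0,-0.05,0],[0,0,-0.15,0],[0,0,-0.25,0],[0,0,-0.35,0],[0,0,-0.375,0]]'
python3 -m crank '[[0.09,0.01,0,-0.02],[0.18,0.02,0,-0.02],[0.28,0.03,0,-0.02],[0.37,0.038,0,-0.02],[0.37,0.038,0,-0.02]]'
python3 -m crank '[[0,0,0,0],[0,0,0,0]]'
python3 - <<'E'
from h import *
np.set_printoptions(precision=4,suppress=True)
c=snap("wrist","pics/w5.png")
im=cv2.cvtColor(cv2.imread("pics/w5.png"),cv2.COLOR_BGR2HSV); m=cv2.inRange(im,(8,120,120),(25,255,255))
n,l,st,cc=cv2.connectedComponentsWithStats(m)
for k in range(1,n):
    if st[k,4]>100: print(st[k],cc[k],onz(c,*cc[k],.022))
print(ray(c,256,192)[0],togo([.574,-.2195,.155]))
E
```

```text
clock: 5.05
position: [0.427, -0.3705, 0.1623]
ee_rot: [0.67, 0.743, 0.0, 0.004]
ft_force: [0.4, -0.8, 0.5]
grip_width: 0.435
grasp_force: 50.2
clock: 5.47
position: [0.4253, -0.2131, 0.1557]
ee_rot: [0.659, 0.752, 0.0, -0.0]
ft_force: [0.9, 0.6, 0.4]
grip_width: 0.437
grasp_force: 50.2
clock: 5.63
position: [0.4245, -0.2206, 0.1556]
ee_rot: [0.662, 0.75, -0.0, 0.0]
ft_force: [-0.1, -1.1, -0.3]
grip_width: 0.438
grasp_force: 50.2
[162  14  38  27 198] [177.9949  27.1616] [ 0.3357 -0.0813  0.022 ]
[124 159  25  34 655] [134.7405 176.5817] [ 0.2958 -0.235   0.022 ]
[368 175  34  34 896] [384.644  191.9152] [ 0.5746 -0.218   0.022 ]
[460 289  16  45 331] [467.9909 308.4502] [ 0.7433 -0.3674  0.022 ]
[484 295  28  11 146] [494.5479 299.3904] [ 0.7786 -0.35    0.022 ]
[ 0.4139 -0.1395  0.3195] [-0.0418  0.3717  0.0012]
```

View pics/w5.png

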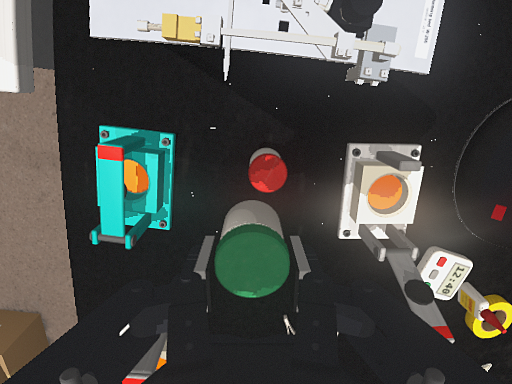

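The wrist view shows the pot held upright, cap at about (252,258), the well at (385,192) and a clear path along +x. I'll check the pot's offset in the grip before moving over.

```bash
python3 - <<'E'
from h import *
np.set_printoptions(precision=4,suppress=True)
c=cal("wrist"); im=cv2.cvtColor(cv2.imread("pics/w5.png"),cv2.COLOR_BGR2HSV); m=cv2.inRange(im[200:320,200:300],(50,80,30),(85,255,255))
n,l,st,cc=cv2.connectedComponentsWithStats(m); k=1+np.argmax(st[1:,4]); print(st[k],cc[k]+[200,200])
for z in(.192,.199): print(onz(c,*(cc[k]+[200,200]),z))
print(readout.get_obs()["position"],togo([.573,-.2188,.155]))
E
python3 -m crank '[[-0.012,0.09,0,0],[-0.024,0.18,0,0],[-0.036,0.28,0,0],[-0.04,0.368,0,0],[-0.04,0.368,0,0]]'
python3 -m crank '[[0,0,0,0],[0,0,0,0]]'
```

```text
[  14   24   76   74 4490] [251.6111 261.0523]
[ 0.4237 -0.2187  0.192 ]
[ 0.4232 -0.2143  0.199 ]
[ 0.4244 -0.2211  0.1555] [-0.0397  0.3695  0.0012]
clock: 6.1
position: [0.5771, -0.217, 0.1532]
ee_rot: [0.662, 0.75, 0.001, -0.001]
ft_force: [-0.5, 1.1, -0.5]
grip_width: 0.437
grasp_force: 50.4
clock: 6.27
position: [0.5719, -0.2189, 0.1546]
ee_rot: [0.662, 0.749, -0.0, -0.001]
ft_force: [0.4, 0.1, -0.1]
grip_width: 0.437
grasp_force: 50.4
```

```bash
python3 -m crank '[[0,0,0.08,0],[0,0,0.16,0],[0,0,0.23,0],[0,0,0.25,0],[0,0,0.25,0]]'
python3 -m crank '[[0,0,0,0],[0,0,0,0]]'
python3 - <<'E'
from h import *
np.set_printoptions(precision=4,suppress=True)
c=snap("side","pics/s6.png");w=snap("wrist","pics/w6.png");p=readout.get_obs()["position"]
a=cv2.imread("pics/s6.png");b=cv2.imread("pics/w6.png")
zp=p[2]-.006
# predicted well rim ellipse, centred .573,-.2188 z .034 and pot base ring at measured TCP
t=np.linspace(0,2*np.pi,60)
def ring(x,y,z,r):return np.c_[x+r*np.cos(t),y+r*np.sin(t),0*t+z]
for im,cc in((a,c),(b,w)):
    for q,col in((ring(.573,-.2188,.034,.023),(255,0,255)),(ring(p[0],p[1],zp+.049,.0195),(255,255,0)),(ring(p[0],p[1],zp,.018),(0,255,255))):
        for u,v in proj(cc,q):
            if 0<=u<511 and 0<=v<383: im[int(round(v)),int(round(u))]=col
a=a[200:290,150:250];b=b[130:330,150:350]
cv2.imwrite("pics/z6.png",np.hstack([cv2.resize(a,(444,400),interpolation=cv2.INTER_NEAREST),cv2.resize(b,(350,400),interpolation=cv2.INTER_NEAREST)]))
print(p)
E
```

```text
clock: 6.68
position: [0.5702, -0.2185, 0.0537]
ee_rot: [0.662, 0.749, -0.001, -0.002]
ft_force: [0.3, 0.2, -0.2]
grip_width: 0.439
grasp_force: 50.4
clock: 6.85
position: [0.5737, -0.2186, 0.0578]
ee_rot: [0.662, 0.749, 0.0, 0.002]
ft_force: [0.6, -0.7, 0.2]
grip_width: 0.441
grasp_force: 50.4
[ 0.5736 -0.2184  0.0575]
```

View pics/z6.png

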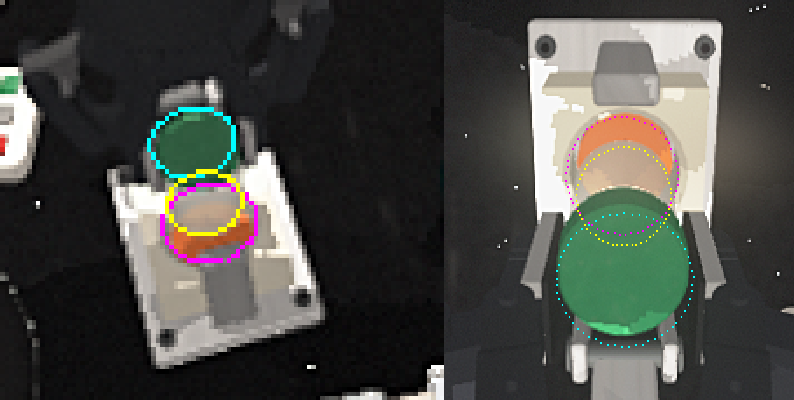

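In the overlay, the predicted well and pot rings match in x to 1 mm. Pot and well both sit 2–3 mm further +y than drawn, so they line up with each other. I'll lower into the well.

```bash
python3 -m crank '[[0,0,0.02,0],[0,0,0.04,0],[0,0,0.06,0],[0,0,0.06,0],[0,0,0.06,0]]'
python3 -m crank '[[0,0,0.01,0],[0,0,0.01,0],[0,0,0.01,0]]'
python3 -m crank '[[0,0,0.01,0],[0,0,0.01,0],[0,0,0.01,0]]'
```

```text
clock: 7.37
position: [0.572, -0.2176, 0.0305]
ee_rot: [0.662, 0.75, -0.0, -0.001]
ft_force: [-0.5, 0.9, 0.5]
grip_width: 0.438
grasp_force: 50.4
clock: 7.62
position: [0.5726, -0.2178, 0.0275]
ee_rot: [0.662, 0.75, 0.0, 0.0]
ft_force: [-0.8, -0.5, -1.3]
grip_width: 0.436
grasp_force: 50.5
clock: 7.87
position: [0.5728, -0.2178, 0.0237]
ee_rot: [0.662, 0.75, 0.0, 0.0]
ft_force: [0.7, -1.0, 0.4]
grip_width: 0.435
grasp_force: 50.5
```

```bash
for i in 1 2 ; do python3 -m crank '[[0,0,0.008,0],[0,0,0.008,0],[0,0,0.008,0]]' | egrep 'pos|ft|wid'; done
```

```text
position: [0.5729, -0.2179, 0.0205]
ft_force: [0.7, 0.0, 2.9]
grip_width: 0.436
position: [0.5729, -0.2179, 0.0181]
ft_force: [-2.5, 0.2, 10.1]
grip_width: 0.437
```

```bash
for i in 1 2 ; do python3 -m crank '[[0,0,0.005,0],[0,0,0.005,0],[0,0,0.005,0]]' | egrep 'pos|ft|wid'; done
```

```text
position: [0.5732, -0.2181, 0.0179]
ft_force: [-10.0, 2.4, 27.0]
grip_width: 0.434
position: [0.5734, -0.2183, 0.0177]
ft_force: [-17.2, 5.3, 45.1]
grip_width: 0.437
```

The stop is hard, but I felt little of the seat's travel, so I can't yet tell whether the pot is home or the fingers are on the rim. I'll release, and press on the cap with shut fingertips. Home should give contact at a reported z≈0.041.

```bash
python3 -m crank '[[0,0,-0.01,0],[0,0,-0.01,0],[0,0,-0.01,0]]' | egrep 'pos|ft|wid'
python3 -m crank '[[0,0,0,0],[0,0,0,0],[0,0,0,0],[0,0,0,0],[0,0,0,0]]' 1 | egrep 'pos|ft|wid'
python3 -m crank '[[0,0,0,0],[0,0,-0.08,0],[0,0,-0.15,0],[0,0,-0.15,0],[0,0,-0.15,0]]' | egrep 'clock|pos|ft|wid'
python3 - <<'E'
from h import *
np.set_printoptions(precision=4,suppress=True)
c=snap("side","pics/s7.png");w=snap("wrist","pics/w7.png")
a=cv2.imread("pics/s7.png")[190:290,145:245];b=cv2.imread("pics/w7.png")[100:350,130:380]
cv2.imwrite("pics/z7.png",np.hstack([cv2.resize(i,(400,400),interpolation=cv2.INTER_CUBIC) for i in(a,b)]))
t=np.linspace(0,2*np.pi,4,endpoint=False)
for z in(.061,.068,.073): print(z,proj(c,[[.573,-.2165,z],[.573,-.197,z]]),proj(w,[[.573,-.2165,z],[.573,-.197,z],[.573,-.236,z]]))
def g(f):
    im=cv2.cvtColor(cv2.imread(f),cv2.COLOR_BGR2HSV); m=cv2.inRange(im,(50,80,40),(85,255,255))
    n,l,st,cc=cv2.connectedComponentsWithStats(m); k=1+np.argmax(st[1:,4]); return st[k],cc[k]
A,B=g("pics/s7.png"),g("pics/w7.png"); print(A,B,tri(c,A[1],w,B[1]))
E
```

```text
position: [0.5732, -0.2181, 0.0181]
ft_force: [-2.7, 0.7, 13.0]
grip_width: 0.441
position: [0.5723, -0.2178, 0.0166]
ft_force: [-0.3, -0.1, 0.1]
grip_width: 0.998
clock: 9.95
position: [0.5737, -0.2182, 0.0788]
ft_force: [-0.8, -0.8, -0.7]
grip_width: 1.002
0.061 [[195.4919 243.1487]
 [196.5445 250.7345]] [[253.0182 220.7407]
 [256.6622 194.392 ]
 [249.6006 245.4097]]
0.068 [[195.1193 241.2375]
 [196.1716 248.845 ]] [[253.0641 224.9955]
 [256.8417 197.8445]
 [249.5305 250.3424]]
0.073 [[194.8502 239.8561]
 [195.9021 247.4788]] [[253.0988 228.2198]
 [256.978  200.4674]
 [249.4776 254.0709]]
(array([188, 237,  18,  17, 227], dtype=int32), array([196.4537, 244.6079])) (array([226, 213,  53,  30, 947], dtype=int32), array([252.0317, 229.2112])) (array([ 0.5742, -0.2435,  0.0176]), np.float64(0.0031176590703816975))
```

View pics/z7.png

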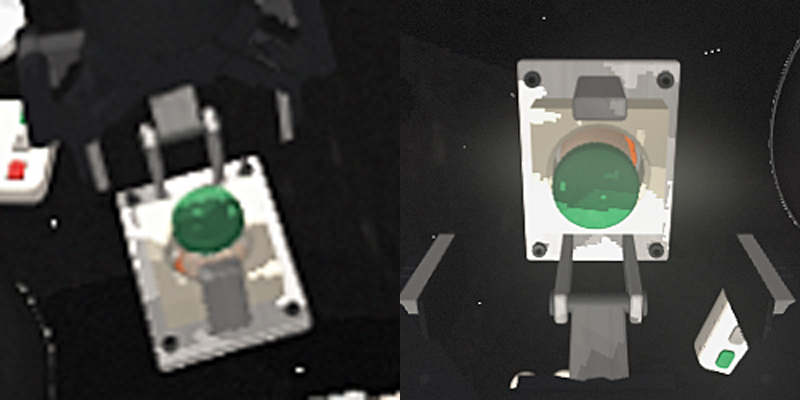

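The pot stands upright in the well. I'll shut the fingers and press on the cap centre.

```bash
python3 -m crank '[[0.006,0,0,0],[0.006,0,0,0],[0.006,0,0,0],[0.006,0,0,0],[0.006,0,0,0]]' -1 | egrep 'pos|wid'
python3 -m crank '[[0,0,0.02,0],[0,0,0.045,0],[0,0,0.06,0],[0,0,0.06,0],[0,0,0.06,0]]' | egrep 'pos|ft|wid'
for i in 1 2 3; do python3 -m crank '[[0,0,0.008,0],[0,0,0.008,0],[0,0,0.008,0]]' | egrep 'pos|ft'; done
```

```text
position: [0.5722, -0.2154, 0.0767]
grip_width: 0.297
position: [0.5718, -0.2152, 0.0522]
ft_force: [-0.3, -0.2, -0.2]
grip_width: 0.0
position: [0.5724, -0.2155, 0.0499]
ft_force: [-0.2, -0.7, 0.3]
position: [0.5722, -0.2154, 0.0465]
ft_force: [0.8, -1.3, 0.7]
position: [0.5721, -0.2154, 0.0432]
ft_force: [0.0, 0.8, -0.1]
```

```bash
for i in 1 2 3 4; do python3 -m crank '[[0,0,0.005,0],[0,0,0.005,0],[0,0,0.005,0]]' | egrep 'pos|ft'; done
```

```text
position: [0.5722, -0.2154, 0.0413]
ft_force: [0.2, -0.7, 0.6]
position: [0.5728, -0.2156, 0.0402]
ft_force: [-1.7, 0.7, 5.7]
position: [0.5737, -0.2157, 0.0401]
ft_force: [-5.6, 1.8, 20.5]
position: [0.5747, -0.2159, 0.04]
ft_force: [-9.5, 3.3, 34.2]
```

The pot is fully home: the cap top is at ≈0.0605 against 0.061 expected, and the force rises steeply. Now the bar. I'll go up, over and behind it (holder −y), and push it over with the shut fingers.

```bash
python3 -m crank '[[0,0,-0.06,0],[0,0,-0.16,0],[0,0,-0.26,0],[0,0,-0.36,0],[0,0,-0.42,0]]' | egrep 'pos|ft'
python3 -m crank '[[-0.08,0,0,0],[-0.16,0,0,0],[-0.25,0,0,0],[-0.32,0,0,0],[-0.32,0,0,0]]' | egrep 'pos|ft'
python3 -m crank '[[0,0,0,0],[0,0,0,0]]' | egrep 'pos|ft'
python3 - <<'E'
from h import *
np.set_printoptions(precision=4,suppress=True)
Y=-.125; print(togo([.573-.124*Y,-.217+.992*Y,.11])); c=snap("side","pics/s8.png"); cv2.imwrite("pics/z8.png",cv2.resize(c["color"][120:300,100:280,::-1],(540,540),interpolation=cv2.INTER_CUBIC))
E
```

```text
position: [0.5735, -0.2156, 0.2082]
ft_force: [0.8, -1.1, -0.3]
position: [0.5861, -0.35, 0.2022]
ft_force: [-0.8, -0.5, -0.6]
position: [0.5883, -0.3416, 0.2032]
ft_force: [0.1, 0.6, -0.2]
[0.0012 0.0006 0.233 ]
```

View pics/z8.png

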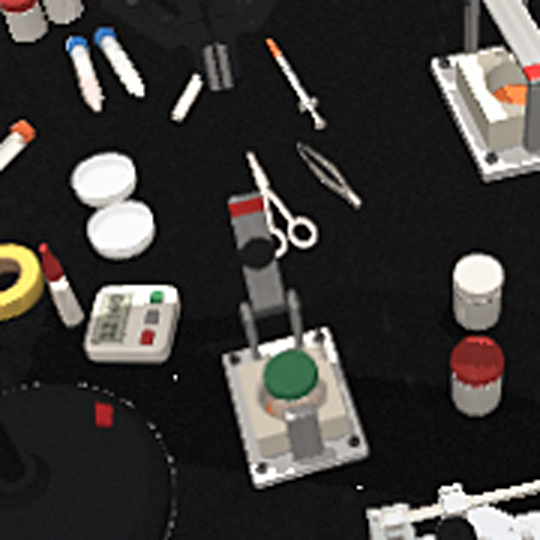

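The pot sits home at (290,375), the bar is still open at (255,250), and the shut fingers are behind it at (217,70). I'll descend and push.

```bash
python3 -m crank '[[0,0,0.08,0],[0,0,0.16,0],[0,0,0.233,0],[0,0,0.233,0],[0,0,0.233,0]]' | egrep 'pos|ft'
python3 -m crank '[[0.05,0,0,0],[0.1,0,0,0],[0.15,0,0,0],[0.21,0,0,0],[0.21,0,0,0]]' | egrep 'pos|ft'
python3 -m crank '[[0.03,0,0,0],[0.0625,0,0,0],[0.1,0,0.03,0],[0.125,0,0.0725,0],[0.125,0,0.0725,0]]' | egrep 'clock|pos|ft'
```

```text
position: [0.5877, -0.341, 0.1098]
ft_force: [-0.1, 0.0, 1.6]
position: [0.5799, -0.2536, 0.114]
ft_force: [0.3, 1.2, -0.0]
clock: 14.93
position: [0.5707, -0.206, 0.0797]
ft_force: [-0.1, -0.1, -1.0]
```

```bash
python3 - <<'E'
from h import *
np.set_printoptions(precision=4,suppress=True)
c=snap("side","pics/s9.png"); cv2.imwrite("pics/z9.png",cv2.resize(c["color"][170:290,130:250,::-1],(480,480),interpolation=cv2.INTER_CUBIC))
E
```

```text
(no output)
```

View pics/z9.png

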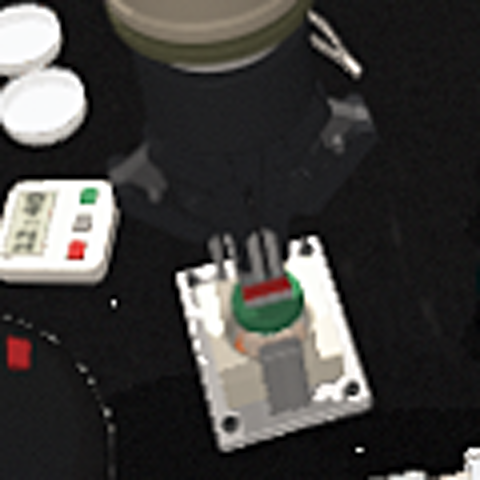

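The bar is partly down over the cap, with its red end at (268,290) under the fingertips. I'll press on down.

```bash
python3 -m crank '[[0.005,0,0.02,0],[0.005,0,0.04,0],[0.005,0,0.06,0],[0.005,0,0.06,0],[0.005,0,0.06,0]]' | egrep 'pos|ft'
for i in 1 2 3; do python3 -m crank '[[0,0,0.006,0],[0,0,0.006,0],[0,0,0.006,0]]' | egrep 'pos|ft'; done
```

```text
position: [0.5708, -0.2079, 0.0566]
ft_force: [-0.1, 0.1, 0.1]
position: [0.5713, -0.2077, 0.055]
ft_force: [1.1, -0.7, 0.4]
position: [0.5713, -0.2075, 0.0524]
ft_force: [0.1, -0.1, 0.6]
position: [0.5711, -0.2075, 0.0498]
ft_force: [0.6, -0.4, -0.5]
```

```bash
for i in 1 2 3 4; do python3 -m crank '[[0,0,0.005,0],[0,0,0.005,0],[0,0,0.005,0]]' | egrep 'pos|ft'; done
```

```text
position: [0.5715, -0.2076, 0.0492]
ft_force: [-4.2, 1.0, 10.5]
position: [0.5717, -0.2076, 0.0488]
ft_force: [-11.8, 3.2, 24.4]
position: [0.5719, -0.2075, 0.0484]
ft_force: [-17.8, 5.0, 41.2]
position: [0.5721, -0.2076, 0.0481]
ft_force: [-24.1, 6.9, 55.6]
```

The hard stop is at tip ≈0.0695, which matches the closed bar top (0.0705). I'll retreat straight up and check.

```bash
python3 -m crank '[[0,0,-0.03,0],[0,0,-0.1,0],[0,0,-0.2,0],[0,0,-0.3,0],[0,0,-0.4,0]]' | egrep 'pos|ft'
python3 -m crank '[[-0.05,0,-0.1,0],[-0.15,0,-0.1,0],[-0.25,0,-0.1,0],[-0.25,0,-0.1,0],[-0.25,0,-0.1,0]]' | egrep 'clock|pos|ft'
python3 - <<'E'
from h import *
np.set_printoptions(precision=4,suppress=True)
c=snap("side","pics/s10.png");cw=snap("wrist","pics/w10.png"); cv2.imwrite("pics/z10.png",np.hstack([cv2.resize(c["color"][200:290,150:240,::-1],(400,400),interpolation=cv2.INTER_CUBIC),cv2.resize(cw["color"][:,:,::-1],(400,400))]))
for a in(0,.08,.15):
  for L in(.095,):
    Y=-.05+L*np.cos(a); z=.068+L*np.sin(a)+.0025; print(a,proj(c,[.573-.124*Y,-.217+.992*Y,z]))
E
```

```text
position: [0.5708, -0.2073, 0.2037]
ft_force: [1.0, -0.5, -0.6]
clock: 17.98
position: [0.5828, -0.3097, 0.241]
ft_force: [-0.2, 0.6, -0.1]
0 [[200.1739 257.6761]]
0.08 [[199.7468 255.4958]]
0.15 [[199.3097 253.3712]]
```

View pics/z10.png

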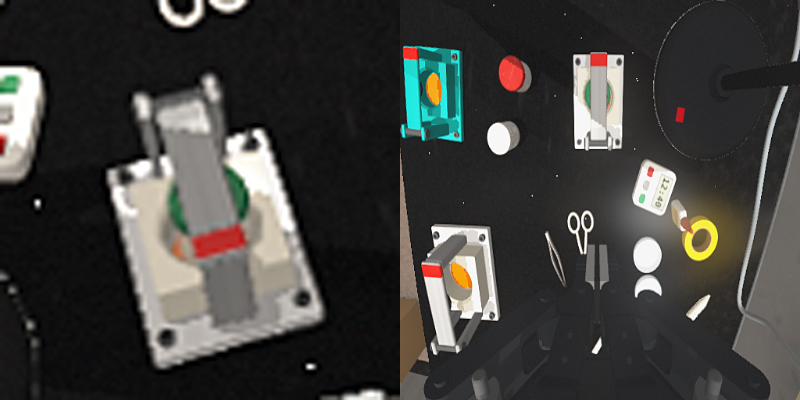

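The bar lies across the green cap onto the rest post. Its end is at (199.5,256.7), against (200.2,257.7) predicted for fully closed. The arm is clear, so I'm handing in.

```bash
python3 -c "from workcell import manip; print(manip.hand_in())"
```

```text
the job is handed in; nothing more can be done
None
```

The green-capped pot is fully home in the well (felt as a hard stop), the clamp bar was then pressed down to its stop across the cap, and the job was handed in at about 18 s with the arm clear.

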